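# Pack the full mass tins, set the empties aside

### The arm

A 6-joint arm with a two-finger parallel gripper is mounted at the origin on the work surface. World frame = base frame: x ahead of the robot, y to its left, z up, the work surface at z = 0. Lengths are in mm, angles in rad, forces in N, time in s.
With the tool pointing down it reaches from about 250 to 800 mm from the base axis. Payload 3.9 kg.
Tool frame: the origin (TCP) lies midway between the tips of the shut fingers; the grasp point (between the pads) lies 19 mm behind it; y points along the fingers, z is the direction in which the jaws open and shut, and the axes are right-handed (so a half turn about y gives the same grasp; the last joint's range is limited). The gripper opens to 85 mm and grips with 20 to 120 N. Pads are 22 mm wide; open, the fingers measure 114 mm over their backs; the gripper's body (76 mm by 85 mm) begins 54 mm behind the grasp point. The pads swing forward as they close: fully open they stand 13 mm farther back than shut.
Start: joints at [1.199, 0.26, -0.138, 1.173, 0, 1.571], TCP at [190.724, 489.121, 193.804] pointing down, gripper open.
Joint ranges: [-2.78, 2.78], [-0.83, 1.72], [-1.28, 1.37], [-1.9, 2.12], [-1.57, 1.48], [-3.14, 3.14]. Speed limits (rad/s): [2.57, 2.57, 3.14, 3.14, 3.14, 3.14].

### API

Orientations are given as a 3x3 rotation matrix whose columns are the frame's x, y, z axes.
In Python, from rig import manip, optics gives the robot as it stands. The module is installed in compiled form; this text tells all that it offers.
- The arm moves only by the tool move_arm, never from a script. Its argument "deltas" is a list of rows, each a list of 2 entries, a list of its own where there are three numbers: the shift along the tool's x, y, z in mm, then the turn about the tool's y in rad. A call has 1 to 20 rows; each row shifts and turns the commanded pose from where the row before left it, along the tool's axes as they then stand; what a row does not reach is not made up. A row lasts 1/10 s, in which the tool goes at most 50 mm and 8.59 degrees, less where a joint would pass 70% of its speed; a pose out of reach is approached as far as the arm can. A call with a gripper value outside its range is refused whole. "fingers" is the finger opening in mm, from 0 to 85.4, set as the call begins (left out, the last holds). The fingers move at their own pace and stop on an object; "force" is the grip in N (left out, the last holds). Time passes only in rows, so rows that do not move let the fingers close. It gives the time, the measured TCP pose, the force and the opening at its end, in the units of the state.
- manip.get_state(): the state, without advancing time (a new reading comes with each control period).
- optics.grab_frame(name): name is "side" or "top"; returns a dict with "color" (480x640x3 uint8, red, green, blue), "camera_matrix" (3x3 intrinsics, pixels), "dist" ([k1, k2, p1, p2, k3] as OpenCV has them; the pictures are not rectified), "extrinsics" (4x4, takes a point from camera to world coordinates). Camera axes: x right, y down, z forward; pixel columns grow to the right and rows downward; lengths in mm; the calibration is good to about 2 mm. A picture is of the moment at which its call begins. There is no depth.
- manip.finish_job(): hands the job in, once; it reports no verdict.
The state is a dict: "time_s": time; "joint_pos": joint angles; "joint_velocities": joint speeds; "effort": joint torques, N m; "ee_pos": TCP position; "tool_rot": TCP orientation; "ft_force": force on the tool from outside, world axes, zero at the start; "torque": the same for the moment, N m; "gripper_width": finger opening in mm.
Only numpy, scipy, OpenCV 4.12 (cv2) and the standard library are available. Lean on these libraries where they do the work, as an engineer would, in place of code of your own. Each camera call takes 0.05 s, during which the arm holds its last target.

### The job

After the lab session, four identical screw-lid tins stand on the bench; some still hold their steel reference mass, the others are empty, and only their weight tells which. Lift them to feel the weight, and stand the full ones upright in the cells of the open kit carton and the empty ones upright in the flat grey tray for refilling. Set the tins down rather than dropping them, don't tip any over, and leave the rest of the bench as it is.

Things in the scene. Friction and masses are not known exactly. Their poses are not given: they have to be found in the camera images.
- tin_a: closed aluminium tin with a ribbed screw lid (tight: one rigid thing), a cylinder 58 mm in diameter, lid included, and 100 mm high, upright on the bench. All four look alike: a full one holds a loose steel mass and weighs 0.5 to 0.7 kg (5 to 7 N), an empty one 0.09 to 0.13 kg (about 1 N); which is which differs at every start. Origin: centre of the underside, z up
- tin_b: closed aluminium tin with a ribbed screw lid (tight: one rigid thing), a cylinder 58 mm in diameter, lid included, and 100 mm high, upright on the bench. All four look alike: a full one holds a loose steel mass and weighs 0.5 to 0.7 kg (5 to 7 N), an empty one 0.09 to 0.13 kg (about 1 N); which is which differs at every start. Origin: centre of the underside, z up
- tin_c: closed aluminium tin with a ribbed screw lid (tight: one rigid thing), a cylinder 58 mm in diameter, lid included, and 100 mm high, upright on the bench. All four look alike: a full one holds a loose steel mass and weighs 0.5 to 0.7 kg (5 to 7 N), an empty one 0.09 to 0.13 kg (about 1 N); which is which differs at every start. Origin: centre of the underside, z up
- tin_d: closed aluminium tin with a ribbed screw lid (tight: one rigid thing), a cylinder 58 mm in diameter, lid included, and 100 mm high, upright on the bench. All four look alike: a full one holds a loose steel mass and weighs 0.5 to 0.7 kg (5 to 7 N), an empty one 0.09 to 0.13 kg (about 1 N); which is which differs at every start. Origin: centre of the underside, z up
- carton: open cardboard carton fixed at the robot's left, 203 x 203 mm, walls 4 mm thick, 50 mm high, floor 4 mm thick; 3 mm dividers (tops 40 mm over the bench) make 2 x 2 cells, 96 mm clear, one tin each. The lid stands up 205 mm from the +y wall, leaning out by 22 degrees, with 45 mm flaps. Origin: centre of the underside; x, y along the walls, z up
- cell_1 (a point): centre of the floor of one of the four carton cells (see carton), on the floor's upper face; axes as the carton's; the cell on the carton's -x, -y side, 49.5 mm from its middle in x and in y
- cell_2 (a point): centre of the floor of one of the four carton cells (see carton), on the floor's upper face; axes as the carton's; the cell on the carton's -x, +y side, 49.5 mm from its middle in x and in y
- cell_3 (a point): centre of the floor of one of the four carton cells (see carton), on the floor's upper face; axes as the carton's; the cell on the carton's +x, -y side, 49.5 mm from its middle in x and in y
- cell_4 (a point): centre of the floor of one of the four carton cells (see carton), on the floor's upper face; axes as the carton's; the cell on the carton's +x, +y side, 49.5 mm from its middle in x and in y
- tray: flat grey plastic tray fixed on the bench at the robot's right, 258 mm (its x) by 143 mm (its y), walls 4 mm thick and 18 mm high, floor 4 mm thick; two to four tins stand in it side by side. Origin: centre of the underside, z up
- cap: bystander: round black plastic cap, 34 mm in diameter, 18 mm high, beyond the tins; origin: centre of the underside
- washer: bystander: flat steel washer, 64 mm in diameter, 6 mm high, beyond the tins; origin: centre of the underside
- wood_disc: bystander: flat pale wooden disc 66 mm in diameter, 14 mm high, lying among the tins; origin: centre of the underside
Not all that is in view belongs to the job. Leave any green look-alike of the tin_c alone.

How it is judged:
By the outcome, as a careful person would: the job done as asked, in the order asked, and still so for the second after the job is handed in, with the robot touching nothing.
It also fails if it takes over 69 s, if anything falls off the work surface, if the arm or the gripper's body presses on something with over 40 N, if the wrist force passes 120 N, or if a joint passes its speed limit or range.

## Working session

There is one attempt and no reset: what is moved stays moved. The work goes in short steps, Python scripts to look and compute and a tool call to move; the robot and the scene stay as the last step left them, time stands still between calls to the robot, and variables do not carry over. Pictures are saved under pics/ and viewed, and the job is handed in when it is done.

Besides the shell and the picture viewer there is one more tool, called as name(argument=value, ...) on one line, values as JSON. move_arm: Moves the arm, as the interface text tells. Its arguments: {"type":"object","properties":{"deltas":{"type":"array","items":{"type":"array"}},"fingers":{"type":"number"},"force":{"type":"number"}},"required":["deltas"]}

```bash
mkdir -p pics; python3 - <<'E'
from rig import manip, optics
import cv2, numpy as np
np.set_printoptions(suppress=True,precision=4)
for n in ("side","top"):
    f=optics.grab_frame(n); cv2.imwrite(f"pics/{n}0.png",f["color"][:,:,::-1])
    print(n,f["camera_matrix"],f["dist"],f["extrinsics"])
s=manip.get_state()
for k,v in s.items(): print(k,np.array(v))
E
```

```text
side [[451.6085   0.     322.5846]
 [  0.     451.6085 235.4708]
 [  0.       0.       1.    ]] [0.0128 0.     0.     0.     0.    ] [[ -0.8662   0.321   -0.3831 845.9301]
 [  0.4994   0.5265  -0.6881 684.7283]
 [ -0.0192  -0.7873  -0.6163 634.8507]
 [  0.       0.       0.       1.    ]]
top [[511.0254   0.     324.1875]
 [  0.     511.0254 239.2227]
 [  0.       0.       1.    ]] [-0.1251  0.      0.      0.      0.    ] [[   0.0234   -0.9933    0.1129  334.4054]
 [  -0.9997   -0.0229    0.0058    8.6349]
 [  -0.0031   -0.113    -0.9936 1248.7342]
 [   0.        0.        0.        1.    ]]
time_s 0.1
joint_pos [ 1.199   0.2606 -0.1392  1.1727  0.      1.5708]
joint_velocities [ 0.0003  0.0009  0.003   0.001  -0.0001  0.    ]
effort [  0.0003 -40.6508  25.4528   0.0101  -0.      -0.    ]
ee_pos [190.4662 488.4985 193.0575]
tool_rot [[ 0.9317 -0.0007  0.3633]
 [-0.3633 -0.0016  0.9317]
 [-0.     -1.     -0.0018]]
ft_force [-0.3481  0.1926 -0.1079]
torque [-0.0261 -0.0139  0.0046]
gripper_width 85.42919922119728
```

View pics/side0.png

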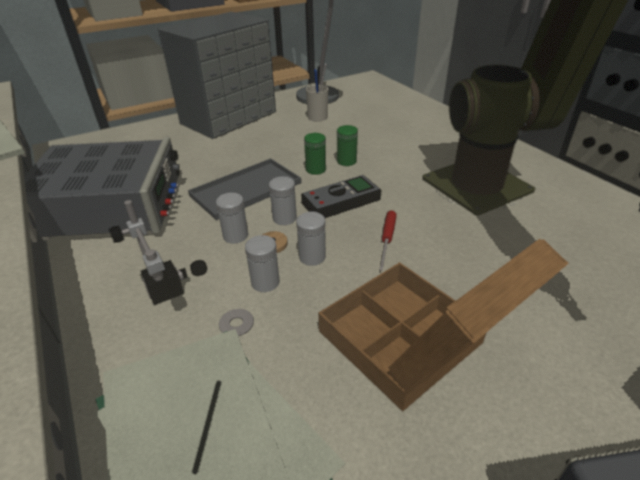

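View pics/top0.png

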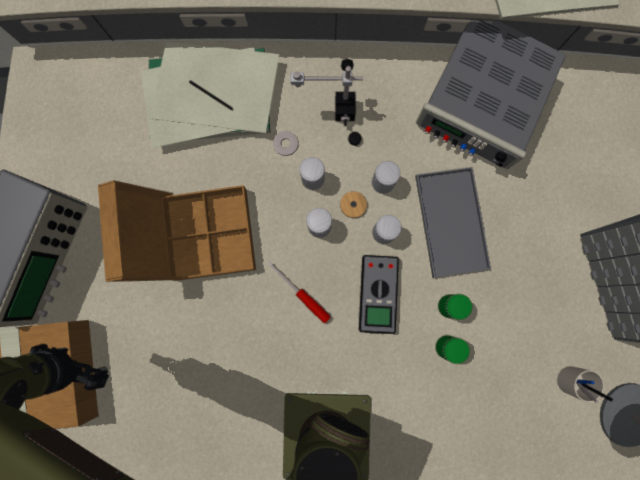

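```bash
cat > h.py <<'E'
import cv2, numpy as np
np.set_printoptions(suppress=True,precision=2)
from rig import manip, optics
def ray(f,uv):
    p=cv2.undistortPoints(np.array(uv,float).reshape(-1,1,2),f["camera_matrix"],np.array(f["dist"])).reshape(-1,2)
    d=np.c_[p,np.ones(len(p))]@f["extrinsics"][:3,:3].T
    return f["extrinsics"][:3,3],d
def atz(f,uv,z):
    o,d=ray(f,uv); t=(z-o[2])/d[:,2]; return o+d*t[:,None]
def tri(fa,a,fb,b):
    out=[]
    for p,q in zip(a,b):
        o1,d1=ray(fa,[p]);o2,d2=ray(fb,[q]);d1=d1[0]/np.linalg.norm(d1);d2=d2[0]/np.linalg.norm(d2)
        s=np.linalg.lstsq(np.c_[d1,-d2],o2-o1,rcond=None)[0]
        P=o1+d1*s[0];Q=o2+d2*s[1];out.append(np.r_[(P+Q)/2,np.linalg.norm(P-Q)])
    return np.array(out)
def proj(f,X):
    E=np.linalg.inv(f["extrinsics"]); r=cv2.Rodrigues(E[:3,:3])[0]
    return cv2.projectPoints(np.array(X,float).reshape(-1,1,3),r,E[:3,3],f["camera_matrix"],np.array(f["dist"]))[0].reshape(-1,2)
def crop(f,x0,y0,w,h,k,name):
    c=f["color"][y0:y0+h,x0:x0+w,::-1]; cv2.imwrite("pics/"+name,cv2.resize(c,None,fx=k,fy=k,interpolation=cv2.INTER_CUBIC))
E
python3 - <<'E'
from h import *
t=optics.grab_frame("top");s=optics.grab_frame("side")
np.save("t0.npy",t,allow_pickle=True);np.save("s0.npy",s,allow_pickle=True)
crop(t,270,140,230,150,3,"tc.png");crop(t,90,170,180,120,4,"tcart.png");crop(s,180,150,200,150,4,"sc.png");crop(s,310,230,260,190,3,"scart.png")
E
```

```text
(no output)
```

View pics/tc.png

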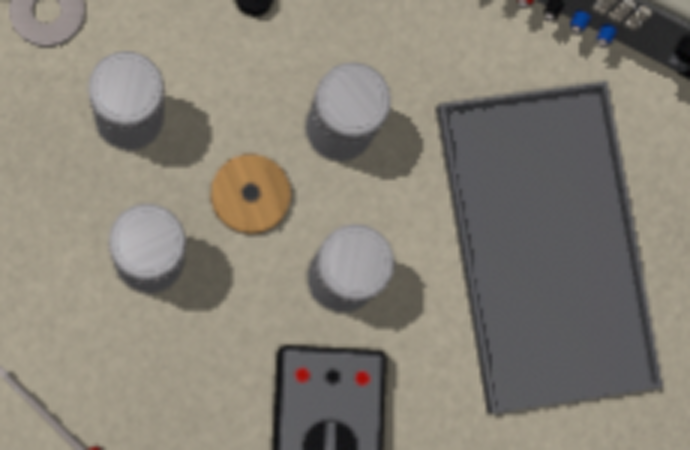

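View pics/tcart.png

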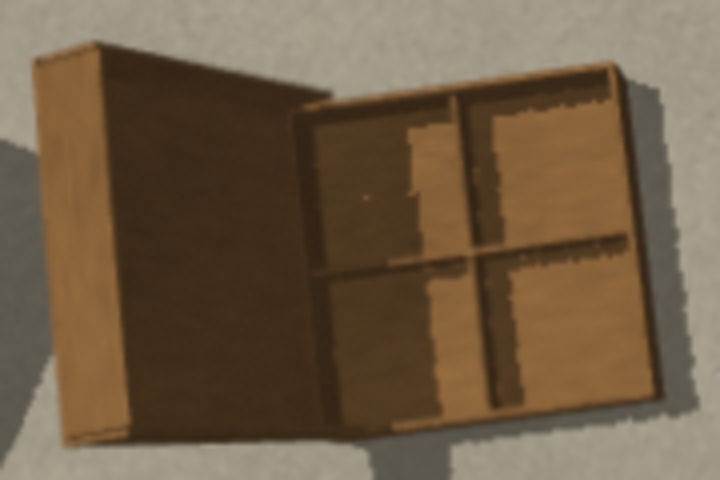

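View pics/sc.png

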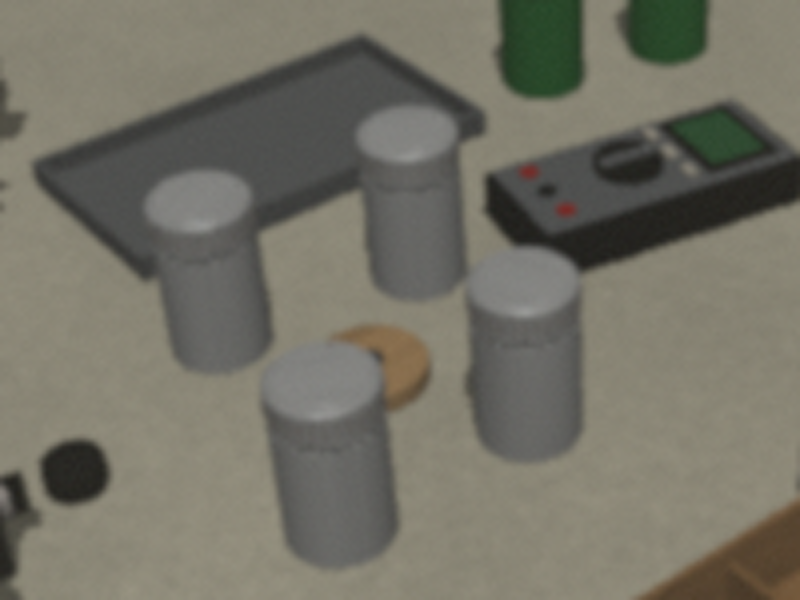

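View pics/scart.png

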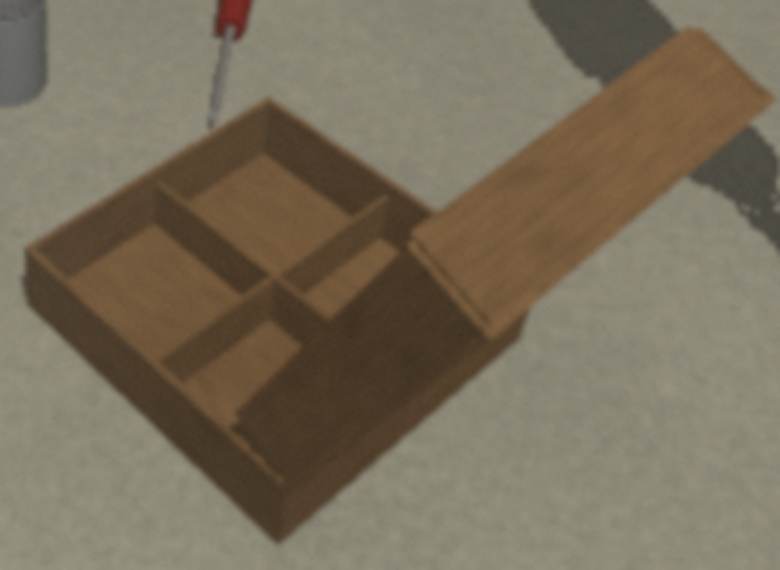

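```bash
cat > m.py <<'E'
from h import *
t=np.load("t0.npy",allow_pickle=True).item();s=np.load("s0.npy",allow_pickle=True).item()
T=lambda a,k,x,y:(np.array(a,float)+.5)/k-.5+[x,y]
a=T([(127,88),(353,99),(148,242),(356,262)],3,270,140);b=T([(323,381),(199,202),(525,283),(408,133)],4,180,150)
print("tins",tri(t,a,s,b)); print(atz(t,a,100)); print(atz(s,b,100))
# radius circle check projections
# carton: top corners of the walls, divider cross
a=T([(296,105),(613,65),(659,399),(330,436),(472,249)],4,90,170)
# side: +y,-y corners
b=T([(430,220),(267,100),(28,249),(282,482),(276,276)],3,310,230)
print("carton",tri(t,a,s,b)); print(atz(t,a,50)); print(atz(s,b,50)); 
# tray rim
a=T([(438,106),(605,85),(661,388),(493,412)],3,270,140)
b=T([(148,270),(37,170),(362,40),(486,118)],4,180,150)
print("tray",tri(t,a,s,b)); print(atz(t,a,18)); print(atz(s,b,18))
E
python3 m.py
```

```text
tins [[ 627.1    47.62   97.16    1.5 ]
 [ 622.64 -126.62   98.19    0.91]
 [ 507.66   28.52   96.98    1.44]
 [ 495.97 -129.67   99.18    0.8 ]]
[[ 627.06   47.18  100.  ]
 [ 622.61 -126.61  100.  ]
 [ 507.82   28.09  100.  ]
 [ 496.2  -129.77  100.  ]]
[[ 627.68   51.52  100.  ]
 [ 623.05 -123.52  100.  ]
 [ 509.01   32.69  100.  ]
 [ 496.21 -128.12  100.  ]]
carton [[518.51 383.85 189.73  63.78]
 [526.65 235.83 161.75 120.44]
 [473.23 157.8  -66.16 161.45]
 [431.   375.82 -93.89 142.53]
 [481.65 297.12  40.15   3.6 ]]
[[567.17 406.44  50.  ]
 [595.   213.83  50.  ]
 [395.43 178.12  50.  ]
 [368.29 373.84  50.  ]
 [481.81 293.61  50.  ]]
[[383.26 316.56  50.  ]
 [399.63 183.63  50.  ]
 [595.57 215.63  50.  ]
 [564.14 409.53  50.  ]
 [486.26 304.61  50.  ]]
tray [[ 639.42 -207.18   10.21    3.66]
 [ 662.61 -348.62   11.2     1.2 ]
 [ 411.22 -392.33   12.58    1.01]
 [ 387.36 -252.16   12.39    3.08]]
[[ 639.21 -206.65   18.  ]
 [ 661.38 -346.93   18.  ]
 [ 410.44 -390.3    18.  ]
 [ 388.43 -251.81   18.  ]]
[[ 640.59 -194.59   18.  ]
 [ 664.15 -336.82   18.  ]
 [ 415.36 -383.36   18.  ]
 [ 390.36 -242.6    18.  ]]
```

```bash
cat > ov.py <<'E'
from h import *
from m import t,s
def R(a): return np.array([[np.cos(a),-np.sin(a)],[np.sin(a),np.cos(a)]])
def ov(f,name,win,k):
    im=cv2.resize(f["color"][win[1]:win[1]+win[3],win[0]:win[0]+win[2],::-1],None,fx=k,fy=k,interpolation=cv2.INTER_CUBIC)
    def pl(P,c):
        p=(proj(f,P)-win[:2]+.5)*k-.5
        cv2.polylines(im,[np.round(p).astype(int)],True,c,1)
    def rect(c,a,w,h,z): return np.c_[(np.array([[-w,-h],[w,-h],[w,h],[-w,h]])/2)@R(a).T+c,np.full(4,z)]
    c=[480.5,294.5];a=.178
    pl(rect(c,a,203,203,50),(0,255,0));pl(rect(c,a,203,203,0),(255,255,0));pl(rect(c,a,0,198,40),(0,0,255));pl(rect(c,a,198,0,40),(0,0,255))
    c=[525.5,-298]; pl(rect(c,a,258,143,18),(0,255,0));pl(rect(c,a,258,143,0),(255,255,0))
    th=np.linspace(0,2*np.pi,40)
    for x,y in [(627.3,49),(622.8,-125.3),(508.2,30),(496,-129.2)]:
        for z,cc in((100,(0,255,0)),(0,(0,0,255))): pl(np.c_[x+29*np.cos(th),y+29*np.sin(th),0*th+z],cc)
    cv2.imwrite("pics/"+name,im)
ov(t,"o1.png",(150,140,380,160),2);ov(s,"o2.png",(180,150,310,260),2.5)
E
python3 ov.py >/dev/null
```

```text
(no output)
```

View pics/o1.png

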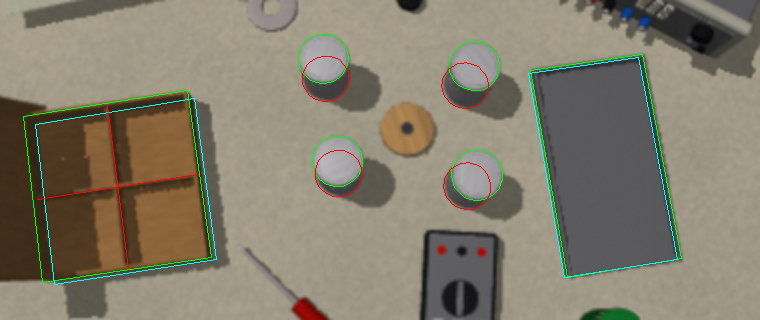

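View pics/o2.png

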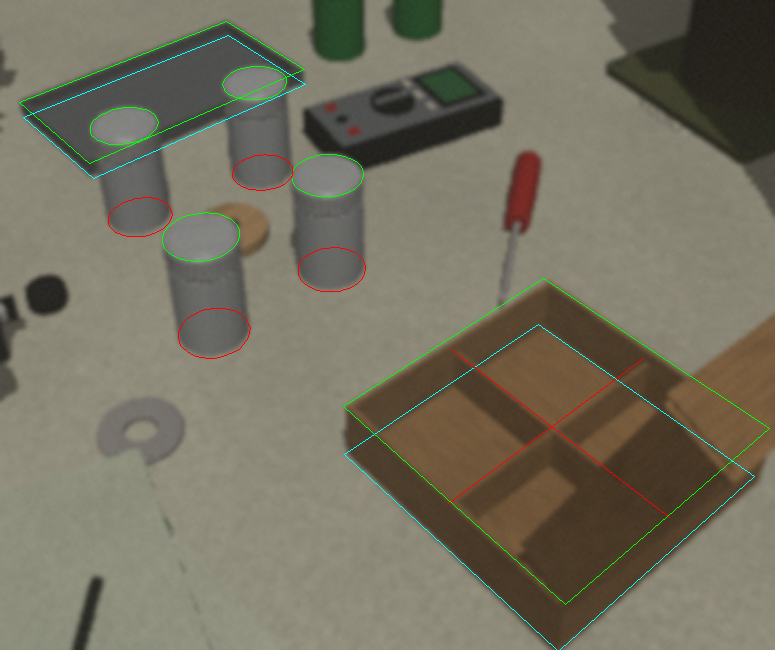

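move_arm(deltas=[[[0, -8, 0], 0.146], [[0, -8, 0], 0.146], [[0, -8, 0], 0.146], [[0, -8, 0], 0.146], [[0, -8, 0], 0.146], [[0, -8, 0], 0.146], [[0, 0, 0], 0.145], [[0, 0, 0], 0]], fingers=85, force=60)

```text
time_s: 1.0
ee_pos: [190.7, 489.2, 241.9]
tool_rot: [[0.177, 0.0, 0.984], [-0.984, 0.0, 0.177], [-0.0, -1.0, 0.0]]
ft_force: [0.3, 0.3, 0.0]
gripper_width: 84.9
```

```bash
cat > d.py <<'E'
import sys,numpy as np
from rig import manip
np.set_printoptions(suppress=True,precision=1)
v=np.array(sys.argv[1:],float).reshape(-1,3)
s=manip.get_state();p=np.array(s["ee_pos"]);R=np.array(s["tool_rot"])
for q in v: print(q,"delta tool",R.T@(q-p)); p=q
E
python3 d.py 300 150 240 508.2 30 180 508.2 30 50
python3 - <<'E'
import numpy as np
a=.178;R=np.array([[np.cos(a),-np.sin(a)],[np.sin(a),np.cos(a)]])
for q in [(-49.5,-49.5),(-49.5,49.5),(49.5,-49.5),(49.5,49.5)]: print("cell",R@q+[480.5,294.5])
for q in [(62,33),(62,-33),(-62,33),(-62,-33),(62,0),(-62,0)]: print("tray",q,R@q+[525.5,-298])
E
```

```text
[300. 150. 240.] delta tool [353.2   1.8  47.4]
[508.2  30.  180. ] delta tool [155.   60.  183.6]
[508.2  30.   50. ] delta tool [  0. 130.  -0.]
cell [440.54665639 237.01756499]
cell [423.01756499 334.45334361]
cell [537.98243501 254.54665639]
cell [520.45334361 351.98243501]
tray (62, 33) [ 580.67735614 -254.54359231]
tray (62, -33) [ 592.36341708 -319.50077806]
tray (-62, 33) [ 458.63658292 -276.49922194]
tray (-62, -33) [ 470.32264386 -341.45640769]
tray (62, 0) [ 586.52038661 -287.02218518]
tray (-62, 0) [ 464.47961339 -308.97781482]
```

move_arm(deltas=[[[39, 0, 5], 0], [[39, 0, 5], 0], [[39, 0, 5], 0], [[39, 0, 5], 0], [[39, 0, 5], 0], [[39, 0, 5], 0], [[39, 0, 5], 0], [[39, 0, 5], 0], [[40, 0, 7], 0], [[26, 10, 31], 0], [[26, 10, 31], 0], [[26, 10, 31], 0], [[26, 10, 31], 0], [[26, 10, 31], 0], [[26, 10, 29], 0], [[0, 0, 0], 0]])

```text
time_s: 2.6
ee_pos: [511.0, 27.7, 179.5]
tool_rot: [[0.177, -0.001, 0.984], [-0.984, -0.001, 0.177], [0.001, -1.0, -0.001]]
ft_force: [-1.3, -0.0, -0.7]
gripper_width: 85.1
```

```bash
python3 d.py 508.2 30 50
```

```text
[508.2  30.   50. ] delta tool [ -2.8 129.5  -2.3]
```

move_arm(deltas=[[[-3, 26, -2], 0], [[0, 26, 0], 0], [[0, 26, 0], 0], [[0, 26, 0], 0], [[0, 15, 0], 0], [[0, 10, 0], 0], [[0, 0, 0], 0]])

```text
time_s: 3.3
ee_pos: [503.9, 32.8, 51.7]
tool_rot: [[0.179, -0.003, 0.984], [-0.984, -0.0, 0.179], [-0.0, -1.0, -0.003]]
ft_force: [0.3, 0.3, -0.7]
gripper_width: 84.8
```

```bash
python3 - <<'E'
from h import *
t=optics.grab_frame("top");s=optics.grab_frame("side")
a=cv2.resize(t["color"][140:290,250:450,::-1],None,fx=2,fy=2);b=cv2.resize(s["color"][130:330,170:370,::-1],None,fx=2,fy=2)
b=cv2.resize(b,(400,400));a=cv2.copyMakeBorder(a,0,100,0,0,cv2.BORDER_CONSTANT)
cv2.imwrite("pics/g1.png",np.hstack([a,b]))
E
```

```text
(no output)
```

View pics/g1.png

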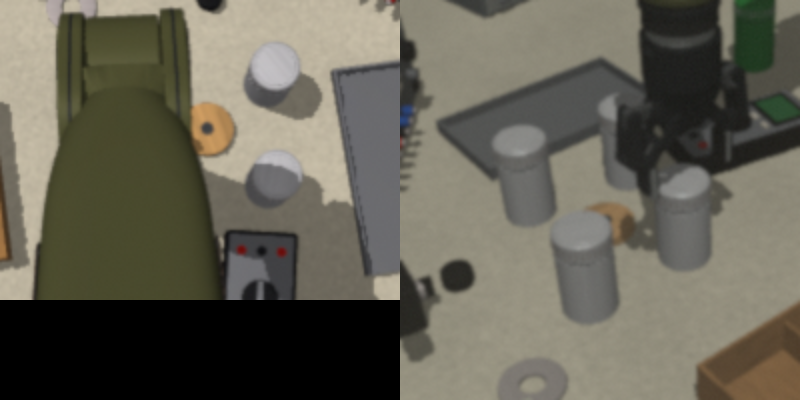

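```bash
python3 - <<'E'
from h import *
s=optics.grab_frame("side")
st=manip.get_state();p=np.array(st["ee_pos"]);R=np.array(st["tool_rot"]);print(p,st["ft_force"])
im=cv2.resize(s["color"][110:310,230:400,::-1],None,fx=3.5,fy=3.5,interpolation=cv2.INTER_CUBIC)
for q,c in [((0,0,0),(0,0,255)),((0,-19,0),(0,255,0)),((0,-32,42),(255,0,0)),((0,-32,-42),(255,0,0)),((0,-13,42),(0,255,255)),((0,-13,-42),(0,255,255)),((0,-73,0),(255,0,255))]:
    uv=(proj(s,[p+R@np.array(q,float)])[0]-[230,110]+.5)*3.5; cv2.circle(im,tuple(int(v) for v in uv),4,c,-1)
cv2.imwrite("pics/g2.png",im)
E
```

```text
[506.23  32.82  53.71] [ 0.06 -0.44 -0.08]
```

View pics/g2.png

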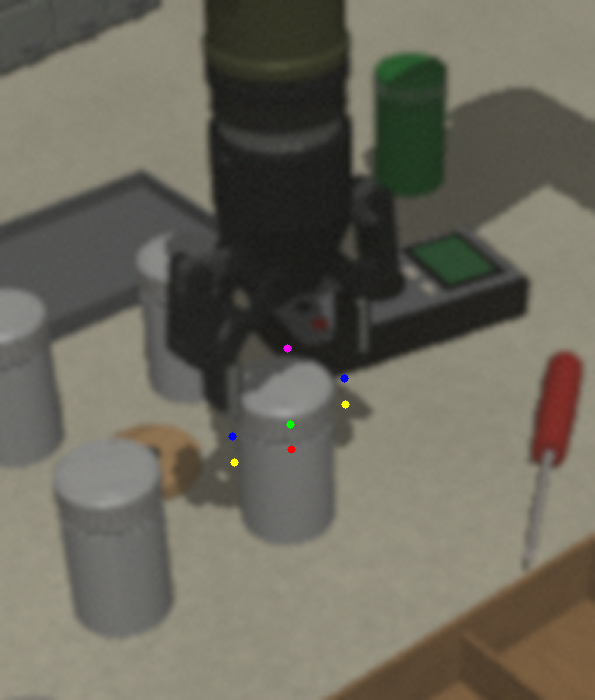

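move_arm(deltas=[[[0, 0, 0], 0], [[0, 0, 0], 0], [[0, 0, 0], 0], [[0, 0, 0], 0], [[0, 0, 0], 0]], fingers=64, force=20)

```text
time_s: 3.95
ee_pos: [505.6, 32.6, 52.9]
tool_rot: [[0.177, 0.0, 0.984], [-0.984, 0.0, 0.177], [0.0, -1.0, 0.0]]
ft_force: [0.3, -0.5, -0.4]
gripper_width: 64.1
```

```bash
cat > pic.py <<'E'
from h import *
import sys
s=optics.grab_frame("side")
x,y=int(sys.argv[2]),int(sys.argv[3])
st=manip.get_state();p=np.array(st["ee_pos"]);R=np.array(st["tool_rot"]);print(p,np.array(st["ft_force"]),st["gripper_width"],st["time_s"])
im=cv2.resize(s["color"][y:y+200,x:x+200,::-1],None,fx=3,fy=3,interpolation=cv2.INTER_CUBIC)
for q,c in [((0,0,0),(0,0,255)),((0,-19,0),(0,255,0)),((0,-73,0),(255,0,255))]:
    uv=(proj(s,[p+R@np.array(q,float)])[0]-[x,y]+.5)*3; cv2.circle(im,tuple(int(v) for v in uv),3,c,-1)
cv2.imwrite("pics/"+sys.argv[1],im)
E
python3 pic.py g3.png 230 110
```

```text
[505.54  32.64  52.88] [0.33 0.03 0.32] 63.986432495843125 4.0
```

View pics/g3.png

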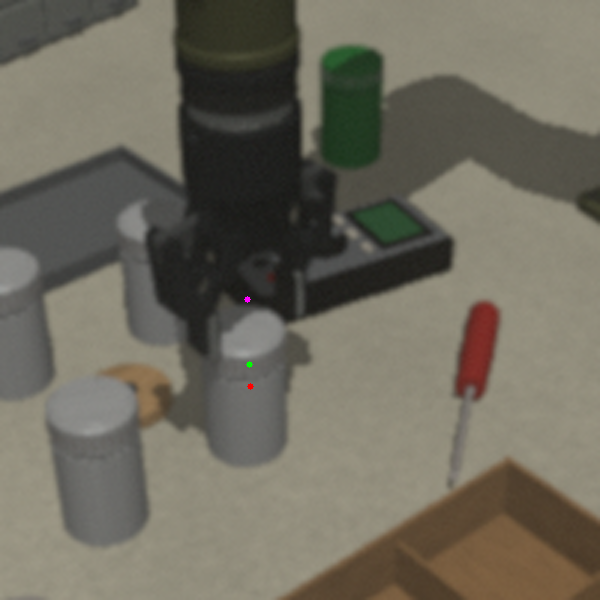

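```bash
python3 - <<'E'
from h import *
s=optics.grab_frame("side")
st=manip.get_state();p=np.array(st["ee_pos"]);R=np.array(st["tool_rot"])
x,y=265,150
c=s["color"][y:y+120,x:x+90,::-1].astype(float)/255
c=(np.clip(c*1.3,0,1)**.5*255).astype(np.uint8)
im=cv2.resize(c,None,fx=6,fy=5*6/5,interpolation=cv2.INTER_CUBIC)[:600]
im=cv2.resize(c[15:115],None,fx=6,fy=6,interpolation=cv2.INTER_CUBIC);y+=15
for q,cc in [((0,0,0),(0,0,255)),((0,-6,32),(0,255,255)),((0,-25,32),(0,255,0)),((0,-6,-32),(0,255,255)),((0,-25,-32),(0,255,0)),((0,-73,0),(255,0,255)),((0,-73,42),(255,0,255)),((0,-73,-42),(255,0,255))]:
    uv=(proj(s,[p+R@np.array(q,float)])[0]-[x,y]+.5)*6; cv2.circle(im,tuple(int(v) for v in uv),4,cc,-1)
cv2.imwrite("pics/g4.png",im)
E
```

```text
(no output)
```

View pics/g4.png

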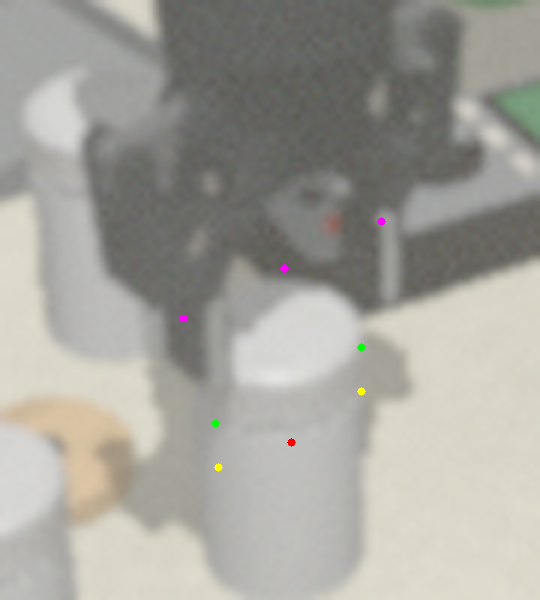

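```bash
python3 - <<'E'
from h import *
t=np.load("t0.npy",allow_pickle=True).item()
p=np.array([190.47,488.5,193.06]);R=np.array([[.9317,-.0007,.3633],[-.3633,-.0016,.9317],[0,-1,-.0018]])
c=t["color"][300:450,0:150,::-1].astype(float)/255
c=(np.clip(c*1.3,0,1)**.5*255).astype(np.uint8)
im=cv2.resize(c,None,fx=4,fy=4,interpolation=cv2.INTER_CUBIC)
for q,cc in [((0,0,0),(0,0,255)),((0,-32,42),(0,255,0)),((0,-32,-42),(0,255,0)),((0,-73,0),(255,0,255)),((0,-73,42),(255,0,255)),((0,-73,-42),(255,0,255))]:
    uv=(proj(t,[p+R@np.array(q,float)])[0]-[0,300]+.5)*4; cv2.circle(im,tuple(int(v) for v in uv),4,cc,-1)
cv2.imwrite("pics/g5.png",im)
E
```

```text
(no output)
```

View pics/g5.png

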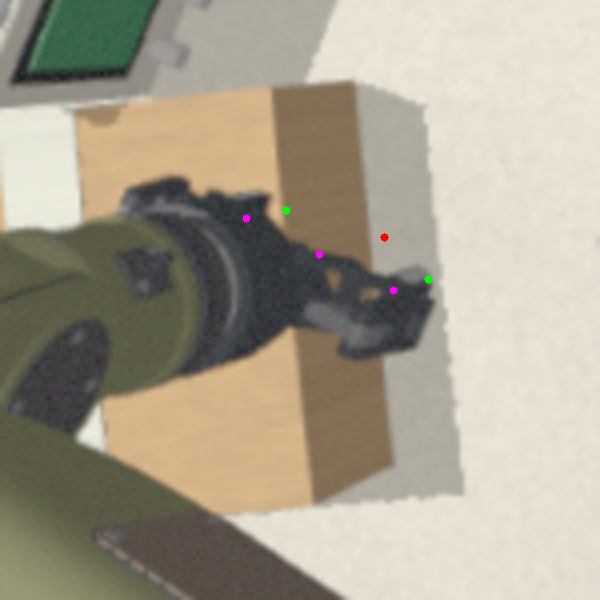

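move_arm(deltas=[[[0, 7, 0], 0], [[0, 7, 0], 0], [[0, 6, 0], 0], [[0, 0, 0], 0]])

```text
time_s: 4.45
ee_pos: [504.8, 32.6, 31.6]
tool_rot: [[0.177, -0.002, 0.984], [-0.984, -0.0, 0.177], [-0.0, -1.0, -0.002]]
ft_force: [0.4, 0.1, 0.4]
gripper_width: 64.1
```

```bash
python3 pic.py g6.png 230 110
```

```text
[504.84  32.59  32.04] [ 0.68 -1.04  0.21] 63.63779933721164 4.5
```

View pics/g6.png

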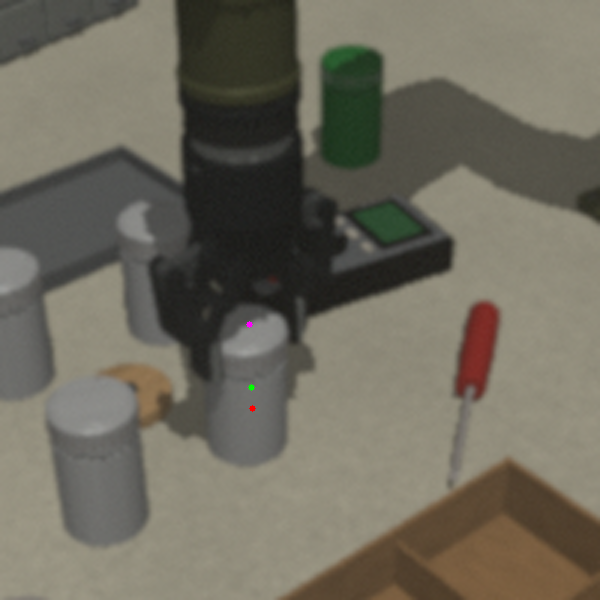

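move_arm(deltas=[[[0, 0, 0], 0], [[0, 0, 0], 0], [[0, 0, 0], 0], [[0, 0, 0], 0]], fingers=50, force=50)

```text
time_s: 4.9
ee_pos: [505.6, 32.7, 33.0]
tool_rot: [[0.177, 0.0, 0.984], [-0.984, 0.0, 0.177], [0.0, -1.0, 0.0]]
ft_force: [0.4, -0.2, 1.8]
gripper_width: 57.5
```

```bash
python3 pic.py g7.png 230 110
```

```text
[505.61  32.65  32.98] [-0.52 -0.01  0.69] 57.7214114876318 4.95
```

View pics/g7.png

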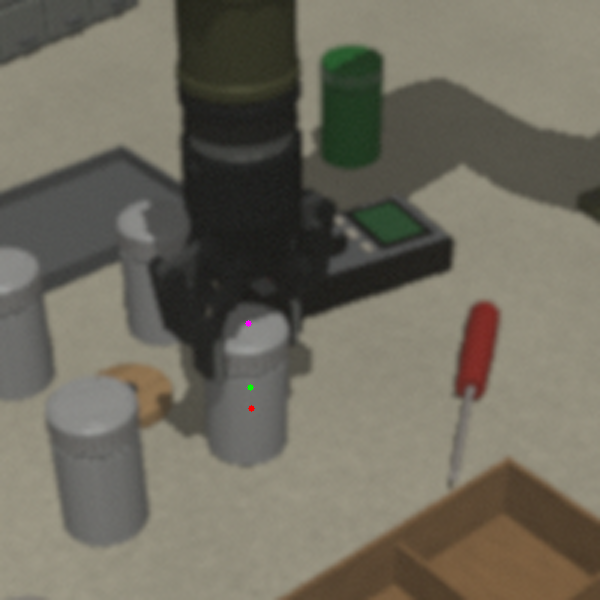

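move_arm(deltas=[[[0, -10, 0], 0], [[0, -20, 0], 0], [[0, -20, 0], 0], [[0, 0, 0], 0], [[0, 0, 0], 0]])

```text
time_s: 5.45
ee_pos: [505.8, 32.7, 83.1]
tool_rot: [[0.177, 0.001, 0.984], [-0.984, 0.0, 0.177], [0.0, -1.0, 0.001]]
ft_force: [0.3, -0.7, -1.7]
gripper_width: 57.2
```

```bash
python3 pic.py g8.png 230 110; python3 - <<'E'
from rig import manip
print(manip.get_state()["ft_force"],manip.get_state()["torque"])
E
```

```text
[505.04  32.62  82.4 ] [-1.52  0.55 -1.55] 57.61551354528086 5.5
[-1.52084655  0.54787506 -1.55053266] [ 0.00217316 -0.02121483  0.03930821]
```

View pics/g8.png

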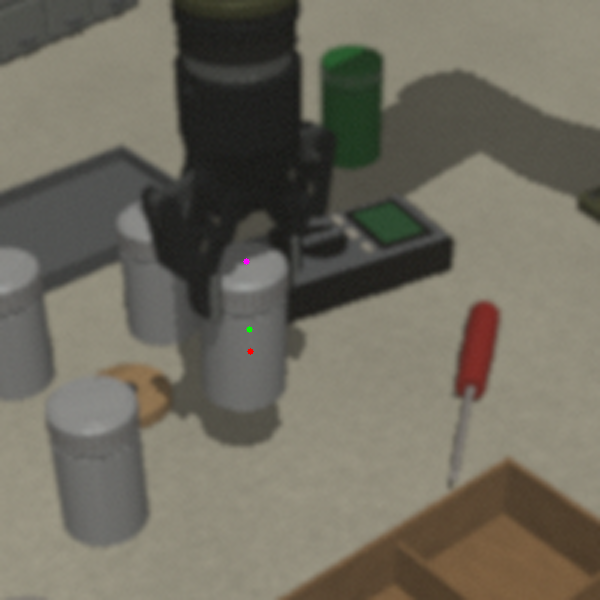

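```bash
python3 d.py 505 32.6 163 592.4 -319.5 163 592.4 -319.5 38
```

```text
[505.   32.6 163. ] delta tool [  0.  -80.6  -0.1]
[ 592.4 -319.5  163. ] delta tool [362.   -0.1  23.7]
[ 592.4 -319.5   38. ] delta tool [  0.  125.    0.1]
```

move_arm(deltas=[[[0, -20, 0], 0], [[0, -20, 0], 0], [[0, -20, 0], 0], [[5, -20, 0], 0], [[20, 0, 0], 0], [[32, 0, 2], 0], [[32, 0, 2], 0], [[32, 0, 2], 0], [[32, 0, 2], 0], [[32, 0, 2], 0], [[32, 0, 2], 0], [[32, 0, 2], 0], [[32, 0, 2], 0], [[32, 0, 2], 0], [[32, 0, 4], 0], [[17, 0, 2], 0], [[0, 0, 0], 0]])

```text
time_s: 7.2
ee_pos: [592.8, -321.6, 160.3]
tool_rot: [[0.174, -0.002, 0.985], [-0.985, 0.001, 0.174], [-0.001, -1.0, -0.002]]
ft_force: [-0.8, 0.7, -0.9]
gripper_width: 57.8
```

```bash
python3 d.py 592.4 -319.5 163 592.4 -319.5 38;  python3 pic.py g9.png 150 70
```

```text
[ 592.4 -319.5  163. ] delta tool [-2.1 -2.7 -0.1]
[ 592.4 -319.5   38. ] delta tool [  0.1 125.    0.3]
[ 592.4  -319.8   160.61] [ 0.58  0.47 -1.6 ] 57.66573290182943 7.25
```

View pics/g9.png

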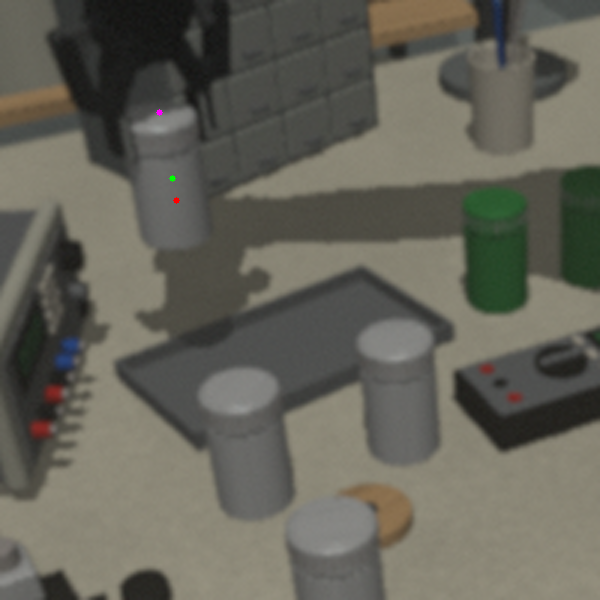

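move_arm(deltas=[[[0, 30, 0], 0], [[0, 30, 0], 0], [[0, 25, 0], 0], [[0, 15, 0], 0], [[0, 10, 0], 0], [[0, 5, 0], 0], [[0, 3, 0], 0], [[0, 2, 0], 0], [[0, 0, 0], 0]])

```text
time_s: 8.15
ee_pos: [593.6, -319.5, 43.4]
tool_rot: [[0.177, 0.001, 0.984], [-0.984, -0.0, 0.177], [0.001, -1.0, 0.001]]
ft_force: [-0.0, -0.7, -1.3]
gripper_width: 57.8
```

```bash
python3 d.py 592.4 -319.5 37;  python3 pic.py g10.png 150 70
```

```text
[ 592.4 -319.5   37. ] delta tool [-0.3  6.4 -1.2]
[ 593.68 -319.6    43.53] [ 0.2   0.33 -1.04] 57.72253715745244 8.2
```

View pics/g10.png

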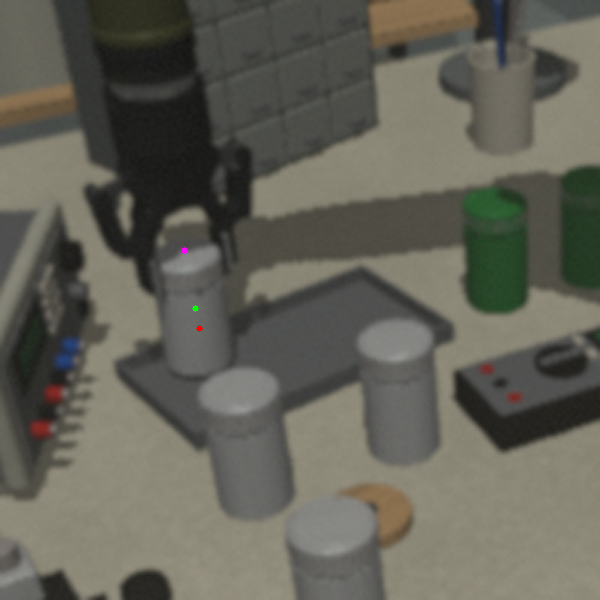

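move_arm(deltas=[[[0, 3, 0], 0], [[0, 2, 0], 0], [[0, 1, 0], 0], [[0, 0, 0], 0], [[0, 0, 0], 0]])

```text
time_s: 8.7
ee_pos: [593.2, -319.5, 37.0]
tool_rot: [[0.177, 0.0, 0.984], [-0.984, -0.0, 0.177], [0.0, -1.0, 0.0]]
ft_force: [-0.4, -0.2, 0.3]
gripper_width: 57.3
```

move_arm(deltas=[[[0, 0, 0], 0], [[0, 0, 0], 0], [[0, 0, 0], 0], [[0, 0, 0], 0], [[0, -10, 0], 0], [[0, -30, 0], 0], [[0, -35, 0], 0], [[0, -35, 0], 0], [[0, 0, 0], 0]], fingers=72)

```text
time_s: 9.6
ee_pos: [596.8, -321.3, 154.0]
tool_rot: [[0.177, 0.01, 0.984], [-0.984, -0.005, 0.177], [0.007, -1.0, 0.009]]
ft_force: [0.5, -1.2, 0.6]
gripper_width: 71.9
```

```bash
python3 d.py 622.8 -125.3 150 622.8 -125.3 75;  python3 pic.py g11.png 150 70
```

```text
[ 622.8 -125.3  150. ] delta tool [-188.3    3.2   60.2]
[ 622.8 -125.3   75. ] delta tool [-0.5 75.  -0.7]
[ 595.58 -320.65  151.1 ] [-0.09 -0.1  -1.12] 71.94619616502739 9.65
```

View pics/g11.png

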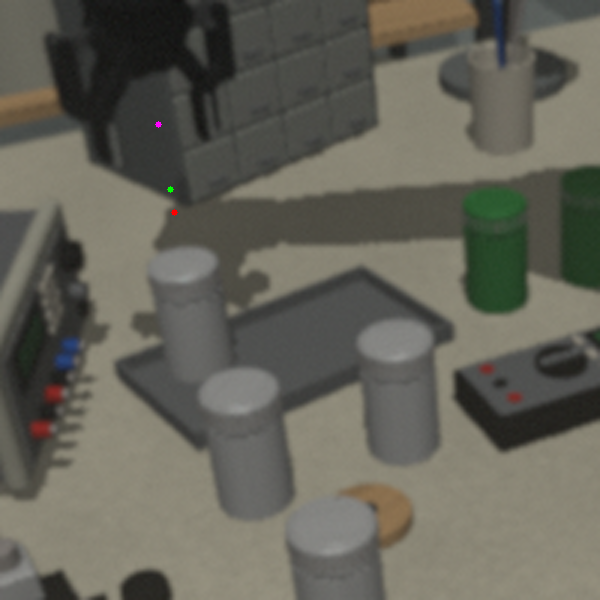

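move_arm(deltas=[[[-31, 0, 10], 0], [[-31, 0, 10], 0], [[-31, 0, 10], 0], [[-31, 0, 10], 0], [[-31, 0, 10], 0], [[-31, 0, 8], 0], [[-2, 25, 0], 0], [[0, 25, 0], 0], [[0, 15, 0], 0], [[0, 10, 0], 0], [[0, 0, 0], 0], [[0, 0, 0], 0]])

```text
time_s: 10.85
ee_pos: [617.0, -124.2, 71.9]
tool_rot: [[0.177, -0.0, 0.984], [-0.984, 0.0, 0.177], [-0.0, -1.0, -0.0]]
ft_force: [0.6, -0.4, -0.3]
gripper_width: 72.1
```

```bash
python3 d.py 622.8 -125.3 75;  python3 pic.py g12.png 150 90
```

```text
[ 622.8 -125.3   75. ] delta tool [ 2.1 -3.1  5.5]
[ 617.59 -124.35   72.51] [ 0.04 -0.07  0.26] 72.0104652980855 10.9
```

View pics/g12.png

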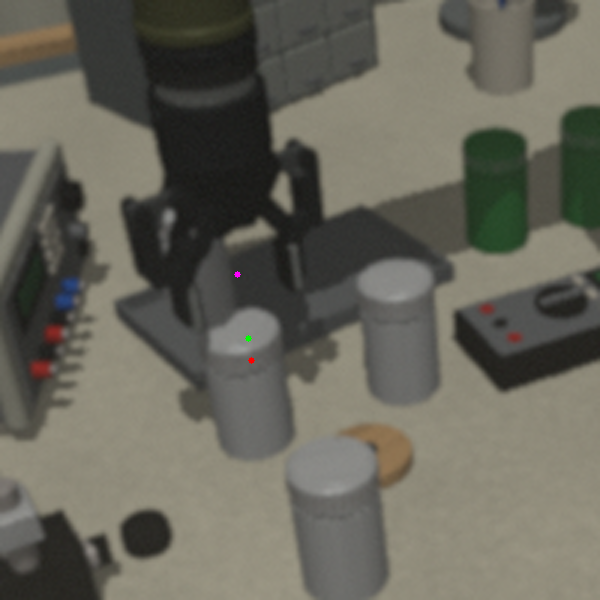

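move_arm(deltas=[[[2, 0, 5], 0], [[0, 0, 0], 0], [[0, 0, 0], 0], [[0, 0, 0], 0], [[0, 0, 0], 0]], fingers=52, force=20)

```text
time_s: 11.4
ee_pos: [622.2, -125.2, 71.9]
tool_rot: [[0.177, 0.0, 0.984], [-0.984, 0.0, 0.177], [-0.0, -1.0, 0.0]]
ft_force: [-0.9, 0.7, -0.5]
gripper_width: 52.1
```

move_arm(deltas=[[[0, 0, 0], 0], [[0, 0, 0], 0], [[0, 0, 0], 0], [[0, 15, 0], 0], [[0, 15, 0], 0], [[0, 10, 0], 0], [[0, 9, 0], 0], [[0, 5, 0], 0], [[0, 0, 0], 0]], fingers=78)

```text
time_s: 12.3
ee_pos: [621.8, -125.1, 17.1]
tool_rot: [[0.177, -0.001, 0.984], [-0.984, 0.0, 0.177], [-0.0, -1.0, -0.001]]
ft_force: [0.2, 0.5, -0.5]
gripper_width: 78.2
```

```bash
python3 pic.py g13.png 150 90
```

```text
[ 622.24 -125.15   17.67] [-0.05 -0.4  -0.11] 78.42759022272573 12.35
```

View pics/g13.png

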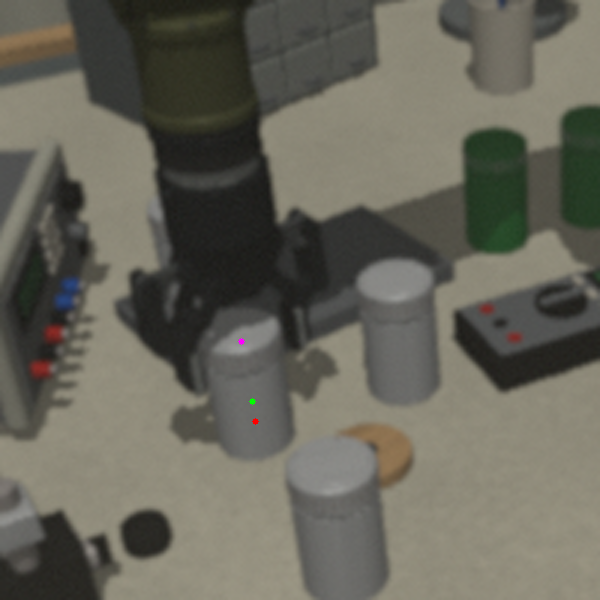

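move_arm(deltas=[[[0, 0, 0], 0], [[0, 0, 0], 0], [[0, 0, 0], 0], [[0, 0, 0], 0], [[0, 0, 0], 0], [[0, -10, 0], 0], [[0, -20, 0], 0], [[0, -20, 0], 0], [[0, 0, 0], 0], [[0, 0, 0], 0]], fingers=50, force=60)

```text
time_s: 13.35
ee_pos: [622.3, -125.2, 67.7]
tool_rot: [[0.177, 0.0, 0.984], [-0.984, -0.0, 0.177], [0.0, -1.0, 0.0]]
ft_force: [-0.1, -0.5, -2.2]
gripper_width: 57.2
```

```bash
python3 d.py 622.8 -125.3 18;  python3 pic.py g14.png 150 90
```

```text
[ 622.8 -125.3   18. ] delta tool [ 0.2 49.7  0.5]
[ 621.54 -124.99   66.91] [-0.11 -0.46 -2.03] 57.24187964519656 13.4
```

View pics/g14.png

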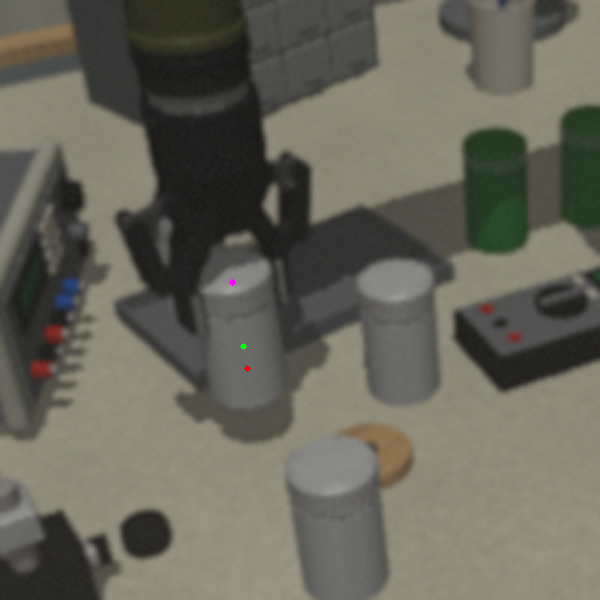

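```bash
python3 d.py 622.3 -125.2 147 458.6 -276.5 147 458.6 -276.5 25
```

```text
[ 622.3 -125.2  147. ] delta tool [  0.3 -80.1   0.6]
[ 458.6 -276.5  147. ] delta tool [ 119.9    0.2 -187.9]
[ 458.6 -276.5   25. ] delta tool [  0.1 122.    0.2]
```

move_arm(deltas=[[[0, -20, 0], 0], [[0, -20, 0], 0], [[0, -20, 0], 0], [[0, -20, 0], 0], [[12, 0, -18], 0], [[18, 0, -28], 0], [[18, 0, -28], 0], [[18, 0, -28], 0], [[18, 0, -28], 0], [[18, 0, -28], 0], [[12, 0, -20], 0], [[6, 0, -10], 0], [[0, 20, 0], 0], [[0, 30, 0], 0], [[0, 30, 0], 0], [[0, 20, 0], 0], [[0, 12, 0], 0], [[0, 8, 0], 0], [[0, 0, 0], 0], [[0, 0, 0], 0]])

```text
time_s: 15.4
ee_pos: [459.2, -276.8, 28.4]
tool_rot: [[0.177, 0.001, 0.984], [-0.984, -0.001, 0.177], [0.001, -1.0, 0.001]]
ft_force: [1.0, -0.2, -1.7]
gripper_width: 56.9
```

```bash
python3 d.py 458.6 -276.5 22;  python3 pic.py g15.png 180 90
```

```text
[ 458.6 -276.5   22. ] delta tool [-0.4  6.4 -0.6]
[ 459.48 -277.01   28.74] [ 0.23 -0.35 -0.75] 57.31378488578114 15.45
```

View pics/g15.png

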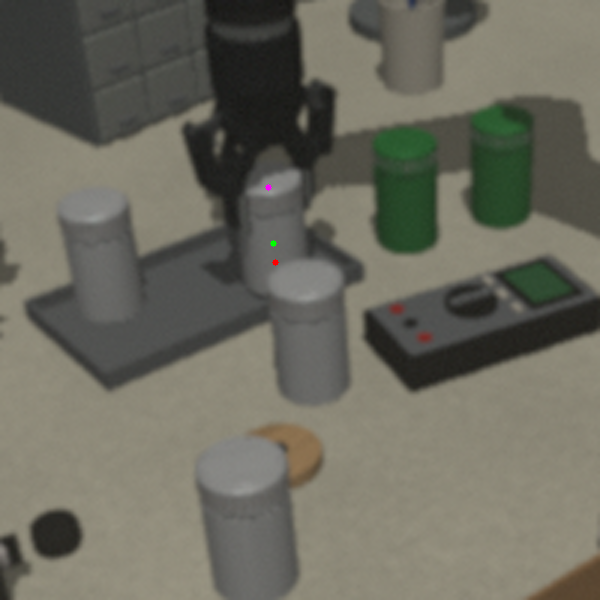

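move_arm(deltas=[[[0, 3, 0], 0], [[0, 2, 0], 0], [[0, 1, 0], 0], [[0, 1, 0], 0], [[0, 0, 0], 0], [[0, 0, 0], 0]])

```text
time_s: 16.05
ee_pos: [458.9, -276.8, 22.7]
tool_rot: [[0.177, 0.001, 0.984], [-0.984, -0.001, 0.177], [0.001, -1.0, 0.001]]
ft_force: [-3.4, 1.3, 11.3]
gripper_width: 57.1
```

move_arm(deltas=[[[0, -0.6, 0], 0], [[0, 0, 0], 0], [[0, 0, 0], 0]])

```text
time_s: 16.35
ee_pos: [458.9, -276.8, 22.7]
tool_rot: [[0.177, 0.001, 0.984], [-0.984, -0.001, 0.177], [0.001, -1.0, 0.001]]
ft_force: [-2.0, 0.1, 8.1]
gripper_width: 57.0
```

move_arm(deltas=[[[0, 0, 0], 0], [[0, 0, 0], 0], [[0, 0, 0], 0], [[0, 0, 0], 0], [[0, -10, 0], 0], [[0, -30, 0], 0], [[0, -35, 0], 0], [[0, -35, 0], 0], [[0, 0, 0], 0]], fingers=72)

```text
time_s: 17.25
ee_pos: [462.1, -278.7, 137.2]
tool_rot: [[0.177, 0.009, 0.984], [-0.984, -0.005, 0.177], [0.007, -1.0, 0.008]]
ft_force: [0.3, -0.0, 0.0]
gripper_width: 72.0
```

```bash
python3 d.py 496 -129.2 130 496 -129.2 18;  python3 pic.py g16.png 180 90
```

```text
[ 496.  -129.2  130. ] delta tool [-141.2    6.7   59.8]
[ 496.  -129.2   18. ] delta tool [ -0.8 112.   -0.9]
[ 460.8  -277.93  134.76] [ 0.02 -0.36  0.35] 71.80216268502629 17.3
```

View pics/g16.png

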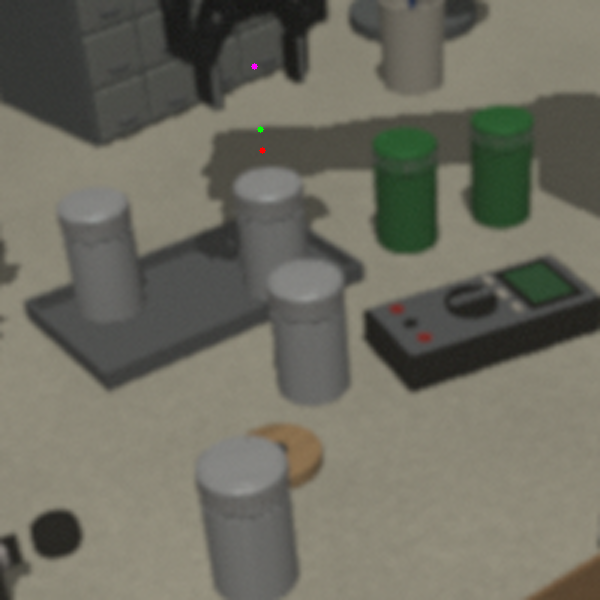

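move_arm(deltas=[[[-22, 0, 9], 0], [[-30, 0, 13], 0], [[-30, 0, 13], 0], [[-30, 0, 13], 0], [[-20, 0, 8], 0], [[-9, 0, 4], 0], [[0, 20, 0], 0], [[0, 25, 0], 0], [[0, 20, 0], 0], [[0, 15, 0], 0], [[0, 15, 0], 0], [[0, 10, 0], 0], [[0, 5, 0], 0], [[0, 0, 0], 0], [[0, 0, 0], 0]], fingers=78)

```text
time_s: 18.8
ee_pos: [493.0, -127.4, 21.8]
tool_rot: [[0.177, 0.001, 0.984], [-0.984, -0.0, 0.177], [0.0, -1.0, 0.001]]
ft_force: [0.6, -0.2, 0.5]
gripper_width: 78.0
```

```bash
python3 d.py 496 -129.2 18;  python3 pic.py g17.png 180 110
```

```text
[ 496.  -129.2   18. ] delta tool [2.3 3.8 2.6]
[ 493.21 -127.42   22.01] [ 0.82  0.99 -0.39] 78.00765516668349 18.85
```

View pics/g17.png

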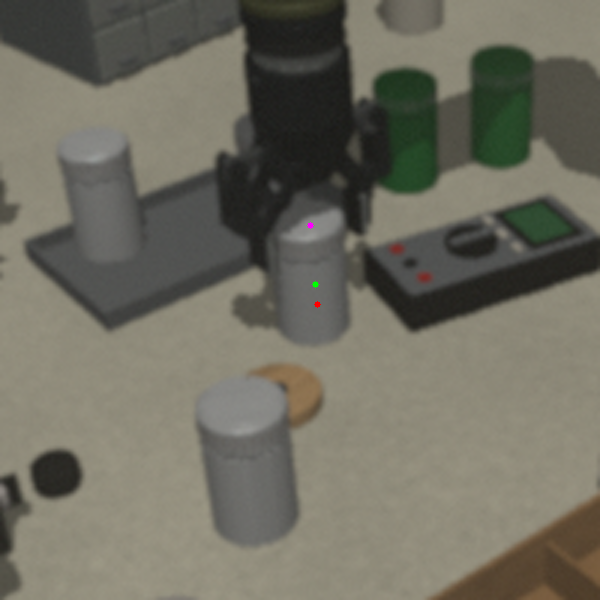

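move_arm(deltas=[[[2, 4, 3], 0], [[0, 0, 0], 0], [[0, 0, 0], 0]])

```text
time_s: 19.15
ee_pos: [496.2, -128.7, 17.5]
tool_rot: [[0.177, 0.0, 0.984], [-0.984, -0.0, 0.177], [0.0, -1.0, 0.0]]
ft_force: [-0.8, 1.0, 0.7]
gripper_width: 78.0
```

move_arm(deltas=[[[0, 0, 0], 0], [[0, 0, 0], 0], [[0, 0, 0], 0], [[0, 0, 0], 0], [[0, 0, 0], 0], [[0, -10, 0], 0], [[0, -20, 0], 0], [[0, -20, 0], 0], [[0, 0, 0], 0], [[0, 0, 0], 0]], fingers=50, force=60)

```text
time_s: 20.15
ee_pos: [495.5, -128.5, 66.9]
tool_rot: [[0.177, -0.001, 0.984], [-0.984, 0.0, 0.177], [-0.0, -1.0, -0.001]]
ft_force: [0.1, 0.9, -6.4]
gripper_width: 57.2
```

```bash
python3 d.py 496 -129.2 68;  python3 pic.py g18.png 180 110
```

```text
[ 496.  -129.2   68. ] delta tool [ 0.8 -1.1  0.4]
[ 494.77 -128.33   66.32] [-0.15 -0.36 -6.16] 57.43854826162064 20.2
```

View pics/g18.png

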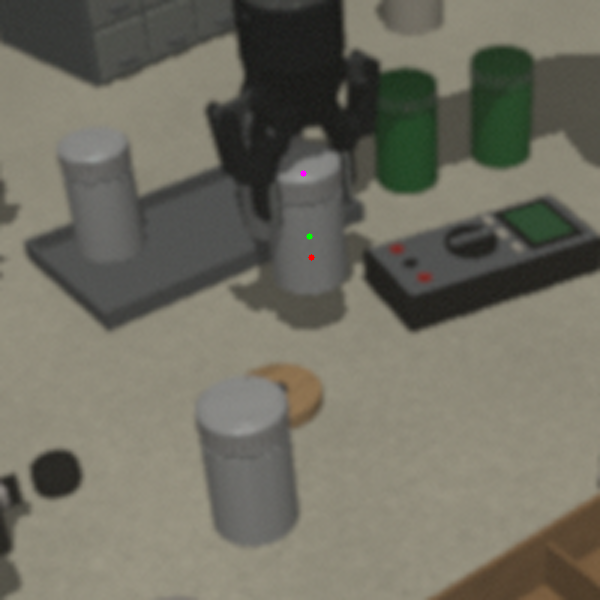

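```bash
python3 d.py 496 -129 126 440.5 237 126 440.5 237 30
```

```text
[ 496. -129.  126.] delta tool [  0.8 -59.7   1. ]
[440.5 237.  126. ] delta tool [-370.     0.3   10.2]
[440.5 237.   30. ] delta tool [ 0.1 96.   0.2]
```

move_arm(deltas=[[[0, -20, 0], 0], [[0, -20, 0], 0], [[0, -20, 0], 0], [[-10, 0, 0], 0], [[-20, 0, 1], 0], [[-30, 0, 1], 0], [[-35, 0, 1], 0], [[-35, 0, 1], 0], [[-35, 0, 1], 0], [[-35, 0, 1], 0], [[-35, 0, 1], 0], [[-35, 0, 1], 0], [[-35, 0, 1], 0], [[-30, 0, 1], 0], [[-20, 0, 0], 0], [[-10, 0, 0], 0], [[-5, 0, 0], 0], [[0, 0, 0], 0], [[0, 0, 0], 0]])

```text
time_s: 22.1
ee_pos: [440.0, 236.3, 126.9]
tool_rot: [[0.176, -0.001, 0.984], [-0.984, -0.001, 0.176], [0.001, -1.0, -0.001]]
ft_force: [-1.1, -0.6, -5.6]
gripper_width: 57.5
```

```bash
python3 d.py 440.5 237 30;  python3 pic.py g19.png 300 170
```

```text
[440.5 237.   30. ] delta tool [-0.7 96.9  0.7]
[440.16 236.27 127.13] [-0.92  0.19 -5.44] 57.16030851378883 22.15
```

View pics/g19.png

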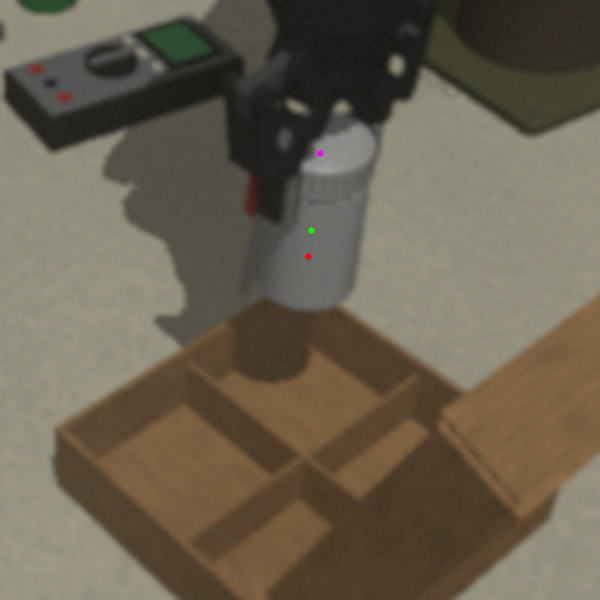

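move_arm(deltas=[[[0, 15, 0], 0], [[0, 25, 0], 0], [[0, 25, 0], 0], [[0, 15, 0], 0], [[0, 10, 0], 0], [[0, 6, 0], 0], [[0, 0, 0], 0], [[0, 0, 0], 0]])

```text
time_s: 22.95
ee_pos: [441.0, 237.5, 32.1]
tool_rot: [[0.177, 0.001, 0.984], [-0.984, 0.001, 0.177], [-0.0, -1.0, 0.001]]
ft_force: [0.4, -0.4, -5.8]
gripper_width: 57.3
```

```bash
python3 d.py 440.5 237 22;  python3 pic.py g20.png 300 170
```

```text
[440.5 237.   22. ] delta tool [ 0.4 10.1 -0.6]
[441.14 237.66  32.25] [-0.14 -0.15 -5.92] 57.49617630815158 23.0
```

View pics/g20.png

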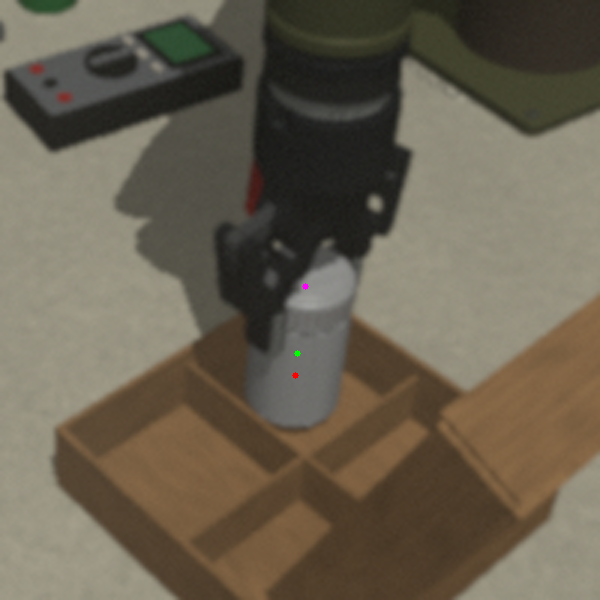

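move_arm(deltas=[[[0, 4, 0], 0], [[0, 3, 0], 0], [[0, 1.5, 0], 0], [[0, 0, 0], 0], [[0, 0, 0], 0]])

```text
time_s: 23.5
ee_pos: [440.2, 237.3, 22.9]
tool_rot: [[0.177, -0.0, 0.984], [-0.984, -0.0, 0.177], [0.0, -1.0, -0.0]]
ft_force: [-1.0, 0.6, -5.2]
gripper_width: 57.4
```

move_arm(deltas=[[[0, 0.7, 0], 0], [[0, 0.7, 0], 0], [[0, 0, 0], 0], [[0, 0, 0], 0]])

```text
time_s: 23.9
ee_pos: [440.5, 237.6, 22.1]
tool_rot: [[0.177, 0.001, 0.984], [-0.984, 0.001, 0.177], [-0.0, -1.0, 0.001]]
ft_force: [-0.9, -0.8, 1.3]
gripper_width: 57.7
```

Contact: the weight is now carried by the floor. Release and retreat.

move_arm(deltas=[[[0, 0, 0], 0], [[0, 0, 0], 0], [[0, 0, 0], 0], [[0, 0, 0], 0], [[0, -10, 0], 0], [[0, -30, 0], 0], [[0, -35, 0], 0], [[0, -35, 0], 0], [[0, 0, 0], 0], [[0, 0, 0], 0]], fingers=72)

```text
time_s: 24.9
ee_pos: [441.2, 237.8, 133.0]
tool_rot: [[0.177, 0.003, 0.984], [-0.984, 0.001, 0.177], [-0.001, -1.0, 0.003]]
ft_force: [-0.1, -0.4, -0.4]
gripper_width: 72.0
```

```bash
python3 d.py 627.3 49 130 627.3 49 18;  python3 pic.py g21.png 200 180
```

```text
[627.3  49.  130. ] delta tool [218.8   3.2 149.7]
[627.3  49.   18. ] delta tool [  0.1 112.   -0.3]
[440.17 237.27 131.72] [ 0.53  0.68 -0.5 ] 71.88984308517692 24.95
```

View pics/g21.png

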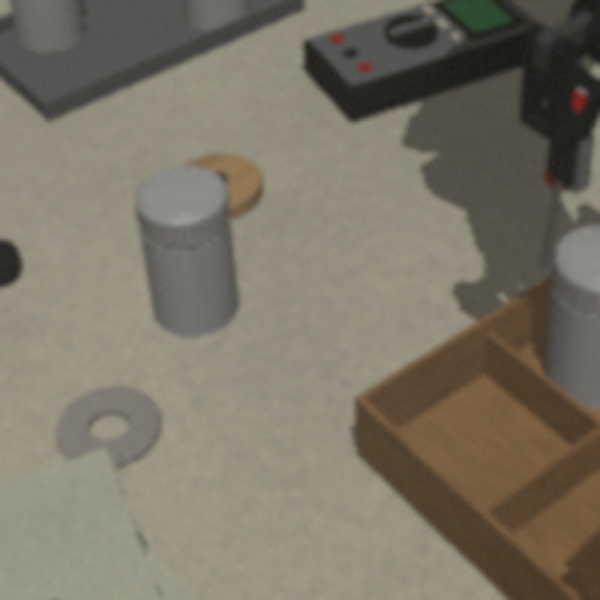

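move_arm(deltas=[[[15, 0, 10], 0], [[30, 0, 20], 0], [[33, 0, 23], 0], [[33, 0, 23], 0], [[33, 0, 23], 0], [[33, 0, 23], 0], [[25, 0, 17], 0], [[12, 0, 8], 0], [[5, 0, 3], 0], [[0, 20, 0], 0], [[0, 25, 0], 0], [[0, 20, 0], 0], [[0, 15, 0], 0], [[0, 15, 0], 0], [[0, 10, 0], 0], [[0, 5, 0], 0], [[0, 0, 0], 0], [[0, 0, 0], 0]], fingers=80)

```text
time_s: 26.75
ee_pos: [626.9, 48.6, 22.1]
tool_rot: [[0.177, 0.001, 0.984], [-0.984, 0.0, 0.177], [0.0, -1.0, 0.001]]
ft_force: [-0.3, -0.0, -0.4]
gripper_width: 80.1
```

```bash
python3 d.py 627.3 49 18;  python3 pic.py g22.png 170 130
```

```text
[627.3  49.   18. ] delta tool [-0.3  4.1  0.4]
[627.23  48.56  22.32] [-0.84  0.35 -0.6 ] 80.10798143379047 26.8
```

View pics/g22.png

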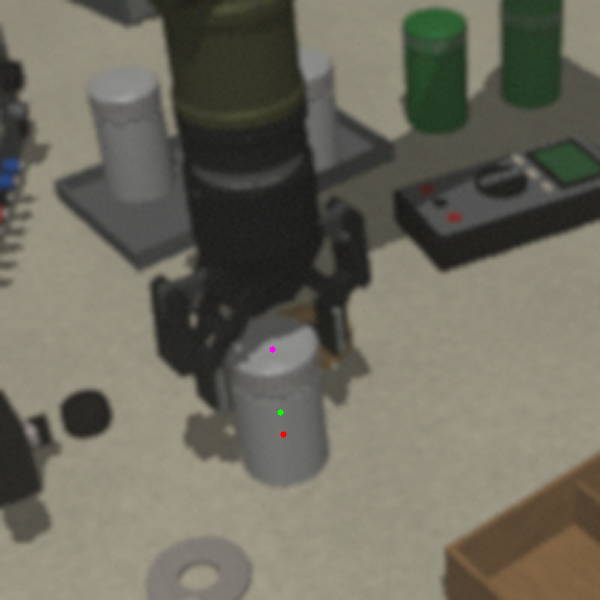

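move_arm(deltas=[[[0, 4, 0], 0], [[0, 0, 0], 0], [[0, 0, 0], 0]])

```text
time_s: 27.1
ee_pos: [626.7, 48.3, 17.6]
tool_rot: [[0.177, 0.0, 0.984], [-0.984, 0.0, 0.177], [0.0, -1.0, 0.0]]
ft_force: [0.6, 0.0, 0.1]
gripper_width: 79.9
```

move_arm(deltas=[[[0, 0, 0], 0], [[0, 0, 0], 0], [[0, 0, 0], 0], [[0, 0, 0], 0], [[0, 0, 0], 0], [[0, -10, 0], 0], [[0, -20, 0], 0], [[0, -20, 0], 0], [[0, 0, 0], 0], [[0, 0, 0], 0]], fingers=50, force=60)

```text
time_s: 28.1
ee_pos: [625.8, 48.2, 66.6]
tool_rot: [[0.177, -0.002, 0.984], [-0.984, -0.0, 0.177], [-0.0, -1.0, -0.002]]
ft_force: [-0.6, 0.1, -5.4]
gripper_width: 57.2
```

```bash
python3 d.py 627 49 126 538 254.5 126 538 254.5 32;  python3 pic.py g23.png 170 130
```

```text
[627.  49. 126.] delta tool [ -0.5 -59.4   1.2]
[538.  254.5 126. ] delta tool [-218.     0.1  -51.2]
[538.  254.5  32. ] delta tool [ 0.  94.   0.1]
[625.2   48.2   65.95] [-0.39 -0.01 -5.2 ] 57.29435112228507 28.15
```

View pics/g23.png

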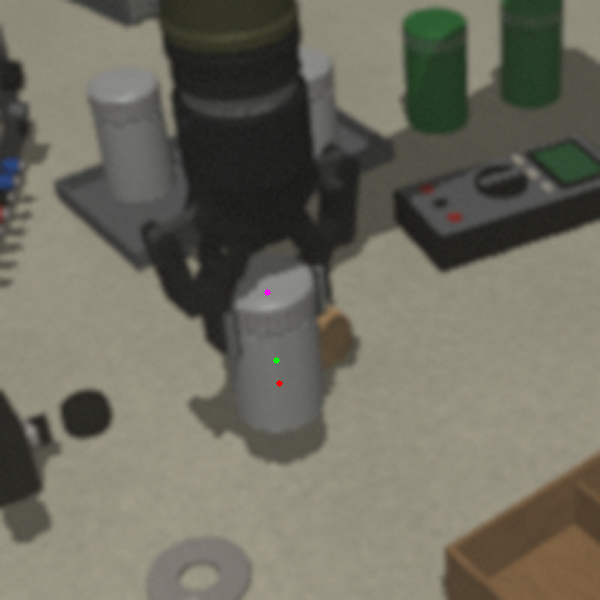

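move_arm(deltas=[[[0, -20, 0], 0], [[0, -20, 0], 0], [[0, -20, 0], 0], [[-10, 0, -2], 0], [[-20, 0, -5], 0], [[-30, 0, -7], 0], [[-30, 0, -7], 0], [[-30, 0, -7], 0], [[-30, 0, -7], 0], [[-30, 0, -7], 0], [[-20, 0, -5], 0], [[-12, 0, -3], 0], [[-6, 0, -1], 0], [[0, 0, 0], 0], [[0, 0, 0], 0]])

```text
time_s: 29.65
ee_pos: [538.0, 253.0, 127.1]
tool_rot: [[0.176, -0.0, 0.984], [-0.984, -0.001, 0.176], [0.001, -1.0, -0.0]]
ft_force: [-0.1, -0.1, -5.0]
gripper_width: 57.6
```

```bash
python3 d.py 538 254.5 32;  python3 pic.py g24.png 270 170
```

```text
[538.  254.5  32. ] delta tool [-1.5 95.1  0.3]
[538.19 252.93 127.25] [-0.25 -0.14 -5.05] 57.438293623527315 29.7
```

View pics/g24.png

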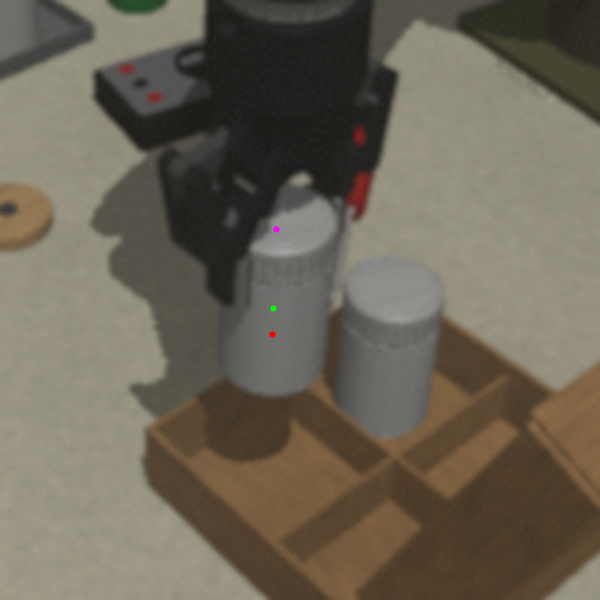

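move_arm(deltas=[[[-1, 15, 0], 0], [[0, 25, 0], 0], [[0, 25, 0], 0], [[0, 15, 0], 0], [[0, 10, 0], 0], [[0, 6, 0], 0], [[0, 4, 0], 0], [[0, 2, 0], 0], [[0, 0, 0], 0], [[0, 0, 0], 0]])

```text
time_s: 30.7
ee_pos: [538.2, 255.1, 26.1]
tool_rot: [[0.177, 0.001, 0.984], [-0.984, 0.001, 0.177], [-0.0, -1.0, 0.001]]
ft_force: [0.4, -0.4, -6.3]
gripper_width: 57.8
```

move_arm(deltas=[[[0, 2, 0], 0], [[0, 1, 0], 0], [[0, 0.7, 0], 0], [[0, 0, 0], 0], [[0, 0, 0], 0]])

```text
time_s: 31.2
ee_pos: [537.8, 255.0, 22.3]
tool_rot: [[0.177, 0.0, 0.984], [-0.984, 0.0, 0.177], [-0.0, -1.0, 0.0]]
ft_force: [-1.1, -0.6, -0.8]
gripper_width: 57.9
```

```bash
python3 pic.py g25.png 270 170
```

```text
[537.79 254.95  22.27] [-0.97 -0.29 -0.01] 57.85151395300044 31.25
```

View pics/g25.png

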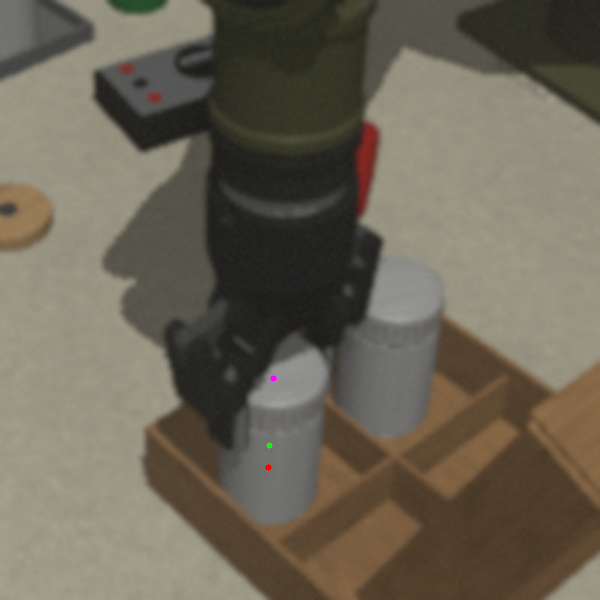

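Weight is on the floor; release only as far as needed, rise and back off.

move_arm(deltas=[[[0, 0, 0], 0], [[0, 0, 0], 0], [[0, 0, 0], 0], [[0, 0, 0], 0], [[0, -10, 0], 0], [[0, -25, 0], 0], [[0, -30, 0], 0], [[0, -35, 0], 0], [[0, -30, 0], 0], [[25, 0, 0], 0], [[35, 0, -5], 0], [[35, 0, -10], 0], [[35, 0, -15], 0], [[30, 0, -15], 0], [[20, 0, -15], 0], [[10, 0, -5], 0], [[0, 0, 0], 0], [[0, 0, 0], 0]], fingers=70)

```text
time_s: 33.05
ee_pos: [508.2, 57.0, 152.3]
tool_rot: [[0.177, 0.001, 0.984], [-0.984, 0.001, 0.177], [-0.001, -1.0, 0.002]]
ft_force: [-0.4, 0.0, 0.2]
gripper_width: 70.2
```

```bash
python3 - <<'E'
from h import *
for n in("top","side"):
    f=optics.grab_frame(n); cv2.imwrite(f"pics/end_{n}.png",f["color"][:,:,::-1])
E
```

```text
(no output)
```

View pics/end_top.png

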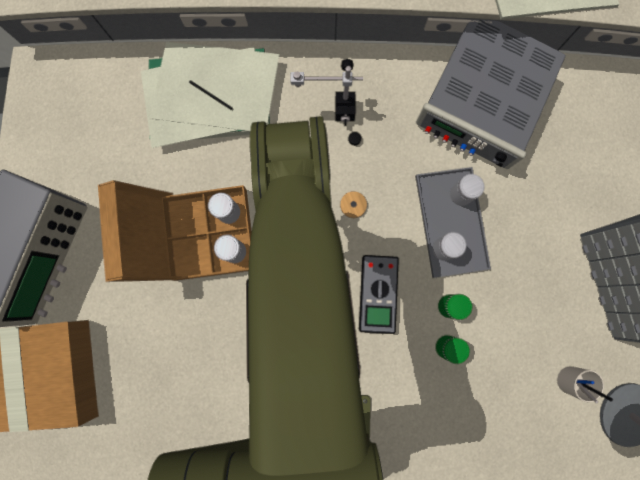

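View pics/end_side.png

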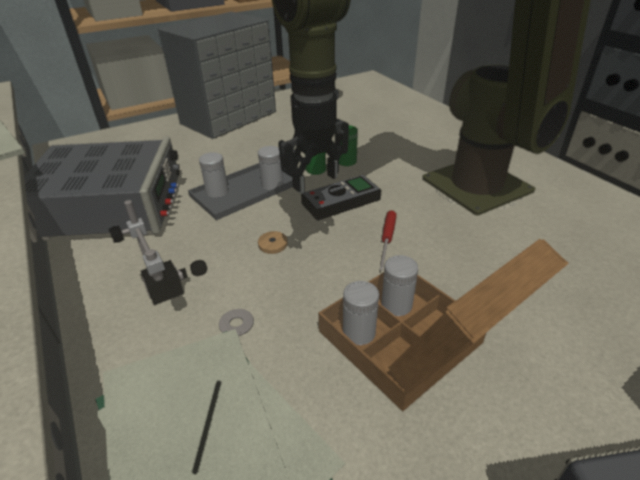

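```bash
python3 - <<'E'
from h import *
t=optics.grab_frame("top")
a=.178;R=np.array([[np.cos(a),-np.sin(a)],[np.sin(a),np.cos(a)]])
P=atz(t,[(472,186.5),(454,245),(220.5,206.5),(228,247)],104)[:,:2]
print(P);print((P[:2]-[525.5,-298])@R);print((P[2:]-[480.5,294.5])@R)
print(manip.finish_job())
E
```

```text
[[ 594.7  -322.84]
 [ 458.04 -279.43]
 [ 534.25  253.97]
 [ 441.74  232.39]]
[[ 63.71 -36.7 ]
 [-63.11  30.22]]
[[ 45.73 -49.41]
 [-49.14 -54.26]]
the job is handed in; nothing more can be done
None
```

The job is handed in after about 33 of the 69 s. Two tins were empty and stand in the tray. Two were full and stand in carton cells 1 and 3. `finish_job` reports no verdict, so success is not confirmed beyond my own checks.

**Weights:** The tins at about (508, 30) and (623, -125) read about 1–2 N when lifted, so I called them empty. The tins at about (496, -129) and (627, 49) read about 6 N and 5 N, so I called them full.

**Last checks:**
- The final top and side pictures show all four tins upright, with the gripper clear.
- Measured from the top view, each tin is within about 5 mm of the centre of its spot.
- In the tray, the tin nearest the wall is a couple of millimetres clear of it.
- The cap, washer, wooden disc and green look-alikes look to be where they were. The washer was checked in the side view only, because the arm hid it from above.

**What disagreed:**
- **Finger position:** The fingers really end about 40 mm higher than the reported tool position says. The pictures showed it, and a test close at z = 72 went past the tin's width without touching. I gripped lower to allow for it; the first tin, gripped before this test, was held only near its lid.
- **Second tray tin:** It was pressed onto the tray floor with about 11 N before release. The other tins showed only light contact.

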